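# Set out the bench for a lens cover slide change

## Task

Set out the bench for changing the lens cover slide, using the four things that lie on the robot's side of the plywood board: lay the round black case on the sloped stand, near the middle of its width and resting flat on the slope right against the bottom lip; put the steel block on the plywood board exactly midway between the stand and the shallow tray, its long side along the board, and lay the small carton flat on top of it, centred and lying the same way. Stand the dropper bottle upright on the worktop squarely in front of the tray (on the robot's side), centred on the tray's long near side with a 3 cm gap to it, and leave the ring and the tall sleeve behind the board where they are.

Things in the scene. Friction and masses are not known exactly. Their poses are not given: they have to be found in the camera images.
- board: Fixed thin plywood board, 90 x 420 x 8 mm, on the worktop (top 8 mm above it). Origin at the centre of its underside; y along its length, z up. The stand and the tray stand on it, their origins 145 mm either side of its centre along y (which is on which side varies), so its centre is exactly midway between them.
- stand: Fixed aluminium stand on the board, 80 (x) x 90 (y) x 44 mm. Origin: centre of underside, z up, -x its front. Slippery plate (released case slides to the lip) rising 25 deg to +x, 74 mm long; bottom lip stands 10 mm square to it. Plate meets lip at x -34, z +10 mm; plate normal (-sin 25, 0, cos 25 deg). Case home against the lip: underside centre at x -11, z +20.6 mm.
- tray: Fixed open folded steel tray, 78 (x) x 120 (y) x 20 mm, walls 2 mm, on the board. Origin at the centre of its underside, z up; -x is the outward direction of its long side near the robot, which is 39 mm from the origin. A bottle with its axis at x -86 mm, y 0 leaves the 3 cm gap.
- block: Loose grey steel block with small holes in its top, 50 (x) x 75 (y) x 25 mm, about 0.6 kg, lying flat. Origin at the centre of its underside, z up.
- carton: Loose small pale carton, solid, shut, 44 (x) x 62 (y) x 19 mm, about 30 g, lying flat. Origin at the centre of its underside, z up.
- case: Loose round black flat case (disc), 50 mm diameter, 20 mm high, about 50 g, lying flat on the worktop on the robot's side of the board (not the one far behind). Origin at the centre of its underside, z up along its axis.
- bottle: Loose upright brown dropper bottle on the worktop on the robot's side of the board (not the one far behind), shut, rigid, 102 mm tall, about 70 g: straight round body 33 mm diameter up to 70 mm, collar 24 mm diameter to 77 mm, dropper 12 mm diameter above. Origin at the centre of its underside, z up.
- sleeve: Bystander: loose tall steel sleeve, 35 mm diameter, 62 mm high, upright behind the board. Origin at the centre of its underside. Must not be moved.
- ring: Bystander: loose steel ring, 66 mm diameter, 20 mm high, flat behind the board. Origin at the centre of its underside. Must not be moved.
Mind the look-alikes: they are no part of the job. What is shaped like the bottle but red is not meant.

How it is judged:
At the end, for the whole second after the job is handed in: Case on the slope, within 5 mm of home at the lip, 18 mm of mid-width. Block flat on the board within 15 mm of its centre, long side within 0.2 rad. Carton flat on block, within 10 mm and 0.2 rad. Bottle upright on the worktop, 15 to 45 mm before the tray, within 15 mm of its middle. All still (x of block in the frame of board between -0.015 and 0.015 m and y of block in the frame of board between -0.015 and 0.015 m and height (world z) of block between 0.004 and 0.011 m and angle between each of block, carton's own z axis and vertical below 0.06 rad and angle between the y axis of block and the y axis of board, either way round below 0.2 rad and linear speed of each of block, carton, case, bottle below 0.02 m/s and x of carton in the frame of block between -0.01 and 0.01 m and y of carton in the frame of block between -0.01 and 0.01 m and z of carton in the frame of block between 0.022 and 0.028 m and angle between the y axis of carton and the y axis of block, either way round below 0.2 rad and x of case in the frame of stand between -0.0163 and -0.0063 m and y of case in the frame of stand between -0.018 and 0.018 m and z of case in the frame of stand between 0.0155 and 0.0255 m and angle between case's own z axis and vertical between 0.37 and 0.5 rad and x of bottle in the frame of tray between -0.101 and -0.071 m and y of bottle in the frame of tray between -0.015 and 0.015 m and height (world z) of bottle between -0.003 and 0.003 m and angle between bottle's own z axis and vertical below 0.08 rad); the robot touches nothing.
It fails at once if the ring or the tall sleeve is moved by more than 15 mm (distance of any of ring, sleeve from where it was at the start of the episode above 0.015 m).
It also fails if it takes over 104 s, if anything falls off the work surface, if the arm or the gripper's body presses on something with over 40 N, if the wrist force passes 120 N, or if a joint passes its speed limit or range.

## Robot

A 6-joint arm with a two-finger parallel gripper is mounted at the origin on a cart in front of the work surface, level with it; the furniture and walls round the work are solid. World frame = base frame: x ahead of the robot, y to its left, z up, the work surface at z = 0. Lengths are in m, angles in rad, forces in N, time in s.
With the tool pointing down it reaches from about 0.325 to 0.85 m from the base axis. Payload 15.5 kg.
Tool frame: the origin (TCP) lies at the very end of the fingers, on their centre line; the grasp point (between the pads) lies 19 mm behind it; z points along the fingers, y is the line along which they close (so a half turn about z gives the same grasp; the last joint's range is limited). The gripper opens to 91 mm and grips with 3 to 60 N. Pads are 32 mm wide; open, the fingers measure 118 mm over their backs; the gripper's body (76 mm by 178 mm) begins 60 mm behind the grasp point.
Start: joints at [-1.226, 0.494, 1.345, -0, 1.302, -0.096], TCP at [0.267, -0.565, 0.214] pointing down, gripper open.
Joint ranges: [-2.91, 2.91], [-0.82, 2.16], [0.22, 2.67], [-1.22, 4.37], [0.12, 2.79], [-3.08, 3.08]. Speed limits (rad/s): [1.89, 1.89, 2.57, 3.01, 3.01, 3.01].

## Interface

Orientations are given as a 3x3 rotation matrix whose columns are the frame's x, y, z axes.
In Python, from station import env, optics gives the robot as it stands. The module is installed in compiled form; this text tells all that it offers. Calls block until the motion is done:
- env.move_to(position, orientation): joint-space move of the TCP to a pose.
- env.line_to(position, speed=0.15, attitude=None, max_force=None): straight line of the TCP; attitude=None keeps the orientation; speed is the mean speed in m/s. With max_force (N) it stops when the force on the tool has changed by that much, and returns True; else False.
- env.set_joints(angles): joint-space move.
- env.move_gripper(opening, grasp_force=None): opening from 0.0 (shut) to 1.0 (fully open); grasp_force is the grip in N (None keeps the last); returns when the fingers have stopped.
- env.sleep(seconds).
- env.ik(position, orientation): joint angles nearest the present ones, or None.
- optics.snapshot(name): name is "side" or "top" or "wrist"; returns a dict with "frame" (480x640x3 uint8, red, green, blue), "mtx" (3x3 intrinsics, pixels), "world_to_cam" (4x4, takes a point from world to camera coordinates); the wrist camera has in their place "mount" (4x4, takes a point from camera to tool coordinates, whose origin is the TCP and whose axes are the flange's). Camera axes: x right, y down, z forward; pixel columns grow to the right and rows downward; lengths in m; the calibration is good to about 2 mm. The wrist camera is an equidistant fisheye: a pixel r from the principal point sees the ray r / f radians off the axis. A picture is of the moment at which its call begins: read the wrist's pose just before it. There is no depth.
A pose or a line that the arm cannot do raises env.Unreachable and nothing moves.
- env.job_done(): hands the job in; it is judged then, once.
Readings, each from a call of its own:
- env.get_t(): time.
- env.get_joint_pos(): joint angles.
- env.get_dq(): joint speeds.
- env.get_joint_torque(): joint torques, N m.
- env.get_position(): TCP position.
- env.get_ee_rot(): TCP orientation.
- env.get_force(): force on the tool from outside, world axes, zero at the start.
- env.get_torque(): the same for the moment, N m.
- env.get_width(): opening from 0.0 (shut) to 1.0 (fully open).
- env.get_grasp_force(): force on a finger pad.
Only numpy, scipy, OpenCV 4.12 (cv2) and the standard library are available. Lean on these libraries where they do the work, as an engineer would, in place of code of your own. Each camera call takes 0.05 s, during which the arm holds its last target. There are 200 camera calls.

## Working session

There is one attempt and no reset: what is moved stays moved. The work goes in short steps, each a Python script; the robot and the scene stay as the last script left them, time stands still between calls to the robot, and variables do not carry over. Pictures are saved under pics/ and viewed, at most 14 in all, crops included, and the job is handed in when it is done.

```bash
mkdir -p pics; python3 - <<'E'
from station import env, optics
import cv2, numpy as np
for n in ("top","side"):
    s=optics.snapshot(n); cv2.imwrite(f"pics/{n}0.png",s["frame"][:,:,::-1]); np.savez(f"{n}0.npz",**s)
    M=s["world_to_cam"]; print(n,s["mtx"].round(1).tolist(),(-M[:3,:3].T@M[:3,3]).round(3), M[:3,:3].round(2).tolist())
print(env.get_t(),env.get_ee_rot().round(2).tolist())
E
```

```text
top [[599.5, 0.0, 326.5], [0.0, 599.5, 233.0], [0.0, 0.0, 1.0]] [ 0.476 -0.07   1.155] [[0.01, -1.0, -0.01], [-1.0, -0.01, -0.08], [0.08, 0.01, -1.0]]
side [[561.5, 0.0, 319.4], [0.0, 561.5, 241.7], [0.0, 0.0, 1.0]] [0.631 0.922 0.667] [[-1.0, 0.04, -0.02], [0.03, 0.53, -0.85], [-0.03, -0.85, -0.53]]
0.1 [[0.9, 0.43, -0.0], [0.43, -0.9, 0.0], [0.0, -0.0, -1.0]]
```

View pics/top0.png

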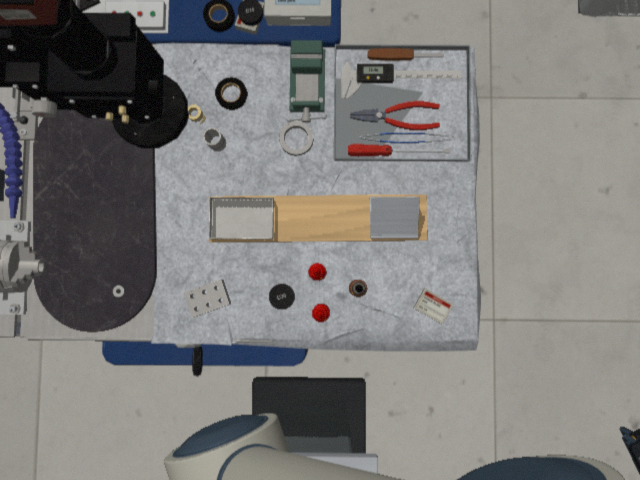

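View pics/side0.png

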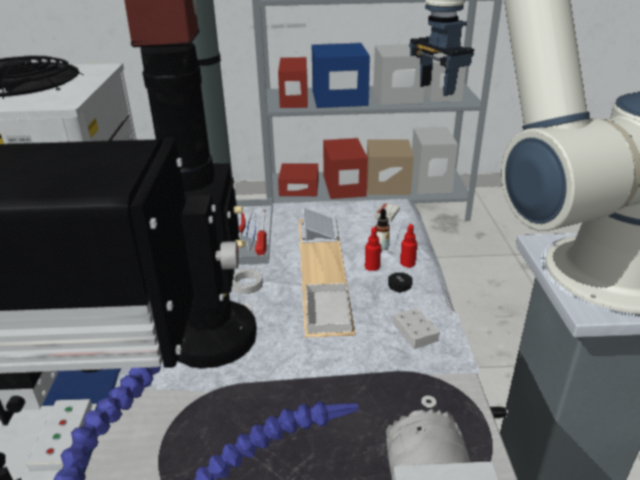

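```bash
cat > h.py <<'E'
import cv2, numpy as np
def ray(s,uv,z):
    M=s["world_to_cam"];K=s["mtx"];R=M[:3,:3];c=-R.T@M[:3,3]
    uv=np.atleast_2d(uv).astype(float); d=np.c_[uv,np.ones(len(uv))]@np.linalg.inv(K).T@R
    return (c+d*((z-c[2])/d[:,2])[:,None])[:,:2]
def blob(mask,roi):
    x0,y0,x1,y1=roi; m=np.zeros_like(mask); m[y0:y1,x0:x1]=mask[y0:y1,x0:x1]
    m=cv2.morphologyEx(m,cv2.MORPH_CLOSE,np.ones((3,3),np.uint8))
    cs,_=cv2.findContours(m,cv2.RETR_EXTERNAL,cv2.CHAIN_APPROX_NONE)
    return max(cs,key=cv2.contourArea)[:,0,:]
def rect(s,c,z):
    p=ray(s,c,z); (cx,cy),(w,h),a=cv2.minAreaRect((p*1000).astype(np.float32))
    b=cv2.boxPoints(((cx,cy),(w,h),a)); e=[b[1]-b[0],b[2]-b[1]]; e=max(e,key=np.linalg.norm)
    return np.round([cx,cy],1), np.round(sorted([w,h]),1), round(float((np.arctan2(-e[0],e[1])+np.pi/2)%np.pi-np.pi/2),3) # yaw of long side from y
E
python3 - <<'E'
from h import *
s=dict(np.load("top0.npz")); f=s["frame"]; hsv=cv2.cvtColor(f,cv2.COLOR_RGB2HSV); H,S,V=cv2.split(hsv)
u=lambda b:b.astype(np.uint8)*255
wood=u((H>8)&(H<28)&(S>60)&(V>120))
print("board",rect(s,blob(wood,(200,190,435,245)),.008))
print("case",rect(s,blob(u(V<70),(262,275,302,318)),.02))
print("carton",rect(s,blob(u((H<30)&(S>15)&(V>100)),(410,280,460,328)),.019))
print("V cloth",V[300:310,240:255].mean(), "block",V[290:300,203:210].mean(),hsv[288:306:3,195:222:5].tolist()[2], hsv[300:310:5,240:255:5].tolist())
print("bottle",rect(s,blob(u((S>50)|(V<80)),(343,272,375,304)),.07), "tip",ray(s,[359,288],.102).round(3))
print("rings",ray(s,[[295,136]],.02).round(3),ray(s,[[214,137]],.06).round(3))
print("red",ray(s,[[317,271],[321,313]],.102).round(3))
cv2.imwrite("pics/crop.png",cv2.resize(f[180:335,185:460,::-1],None,fx=2.9,fy=2.9,interpolation=cv2.INTER_CUBIC))
E
```

```text
board (array([598.4, -41.2]), array([ 88.3, 419. ]), 0.019)
case (array([448.5,  24.7]), array([45. , 47.2]), 0.012)
carton (array([ 433.6, -260.8]), array([42.6, 62. ]), -0.503)
V cloth 161.64 block 148.68571428571428 [[23, 13, 156], [26, 12, 154], [12, 10, 127], [17, 11, 158], [20, 10, 159], [21, 11, 158]] [[[107, 11, 159], [102, 8, 157], [95, 10, 156]], [[105, 6, 160], [98, 6, 159], [113, 6, 160]]]
bottle (array([ 465.6, -116.3]), array([28.7, 30.6]), 0.011) tip [[ 0.466 -0.118]]
rings [[0.755 0.004]] [[0.742 0.152]]
red [[ 0.495 -0.044]
 [ 0.422 -0.052]]
```

View pics/crop.png

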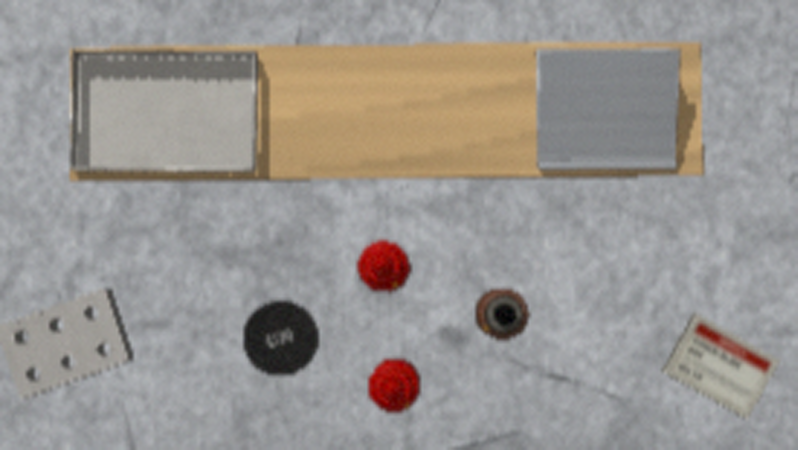

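The picture shows the tray on the left (about (243,219) in the top image) and the stand on the right (395,217). The look-alikes in the top image:
- **Bottles:** brown at (358,288), red at (317,271) and (321,313). The brown one fits and the crop confirms it.
- **Black discs:** (282,296) in front of the board, others at (217,14), (251,10) and (231,93) behind it. The one in front is the case.

Next I'll measure the block, check reach, and do the case first.

```bash
cat >> h.py <<'E'
from station import env, optics
B=np.array([.5984,-.0412]); BY=.019
bx=np.array([np.cos(BY),np.sin(BY)]); by=np.array([-np.sin(BY),np.cos(BY)])
STAND=B-.145*by; TRAY=B+.145*by
def Rs(close,tilt=0.):
    "closing line at angle close (from world x); tilt: tool leans so z=(sin,0,-cos) in board frame"
    z=np.r_[bx*np.sin(tilt),-np.cos(tilt)]
    y=np.r_[np.cos(close),np.sin(close),0]; y-=z*(y@z); y/=np.linalg.norm(y)
    return [np.c_[np.cross(k*y,z),k*y,z] for k in (1,-1)]
def best(p,close,tilt=0.):
    q0=env.get_joint_pos(); c=[]
    for R in Rs(close,tilt):
        q=env.ik(p,R)
        if q is not None: c.append((np.abs(np.array(q)-q0).max(),R))
    return min(c,key=lambda t:t[0]) if c else (None,None)
def go(p,close,tilt=0.):
    _,R=best(p,close,tilt); env.move_to(p,R); return R
E
python3 - <<'E'
from h import *
s=dict(np.load("top0.npz")); f=s["frame"]; hsv=cv2.cvtColor(cv2.GaussianBlur(f,(3,3),0),cv2.COLOR_RGB2HSV); H,S,V=cv2.split(hsv)
m=((H<60)&(S>5)).astype(np.uint8)*255
print("block",rect(s,blob(m,(175,268,242,330)),.025))
print(STAND,TRAY)
h=np.pi/2
for n,p,c,t in [("case",(.4485,.0247,.003),0,0),("casep",(*(STAND-.011*bx),.06),h+BY,np.radians(25)),("block",(.43,.16,.005),h+.28,0),("blockp",(*B,.012),h+BY,0),("carton",(.4336,-.2608,.003),h-.503,0),("bot",(.466,-.117,.035),0,0),("botp",(*(TRAY-.086*bx),.035),h+BY,0)]:
    print(n,p,[None if (q:=env.ik(p,R)) is None else np.round(q,2).tolist() for R in Rs(c,t)])
E
```

```text
block (array([443.5, 164.5]), array([48.6, 76.4]), 0.351)
[ 0.60115483 -0.18617383] [0.59564517 0.10377383]
case (0.4485, 0.0247, 0.003) [[-0.08, 0.61, 1.97, -0.0, 0.55, -0.08], [-0.08, 0.61, 1.97, -0.0, 0.55, 3.06]]
casep (np.float64(0.5901568196840956), np.float64(-0.1863828157127402), 0.06) [[-0.53, 0.59, 1.89, 0.67, 0.37, -2.71], [-0.53, 0.59, 1.89, 0.67, 0.37, 0.43]]
block (0.43, 0.16, 0.005) [[0.23, 0.61, 1.95, -0.0, 0.58, -1.62], [0.23, 0.61, 1.95, -0.0, 0.58, 1.52]]
blockp (np.float64(0.5984), np.float64(-0.0412), 0.012) [[-0.17, 0.71, 1.59, -0.0, 0.84, -1.76], [-0.17, 0.71, 1.59, -0.0, 0.84, 1.38]]
carton (0.4336, -0.2608, 0.003) [[-0.66, 0.65, 1.83, -0.0, 0.66, -1.73], [-0.66, 0.65, 1.83, -0.0, 0.66, 1.41]]
bot (0.466, -0.117, 0.035) [[-0.37, 0.57, 1.88, -0.0, 0.69, -0.37], [-0.37, 0.57, 1.88, -0.0, 0.69, 2.77]]
botp (np.float64(0.5096606882891968), np.float64(0.10213992659790537), 0.035) [[0.08, 0.6, 1.78, -0.0, 0.76, -1.51], [0.08, 0.6, 1.78, -0.0, 0.76, 1.63]]
```

```bash
python3 - <<'E'
from h import *
p=np.array([.4485,.0247])
env.move_gripper(.8,15)
go((*p,.13),0); print("hit",env.line_to((*p,.003),.12,max_force=8), env.get_position().round(4))
env.move_gripper(0,15); print("w",env.get_width()*91,env.get_grasp_force())
env.line_to((*p,.16),.25)
h=np.pi/2+BY; t=np.radians(25); n=np.r_[-np.sin(t)*bx,np.cos(t)]; up=np.r_[np.cos(t)*bx,np.sin(t)]
home=np.r_[STAND-.011*bx,.008+.0206]
T=home+.003*up+n*(.003+.003)
R=go(T+n*.07,h,t); print("pos",env.get_position().round(4),"w",env.get_width()*91)
cv2.imwrite("pics/c1.png",optics.snapshot("side")["frame"][130:330,240:440,::-1].repeat(3,0).repeat(3,1)[:600])
print("hit",env.line_to(T,.08,max_force=6),env.get_position().round(4),T.round(4),env.get_t())
E
```

```text
hit False [0.4488 0.0247 0.0035]
w 47.68629784448701 15.000466383062303
pos [ 0.5602 -0.1856  0.0981] w 47.68158569058575
hit False [ 0.5903 -0.1864  0.0356] [ 0.5903 -0.1864  0.0353] 7.3417
```

View pics/c1.png

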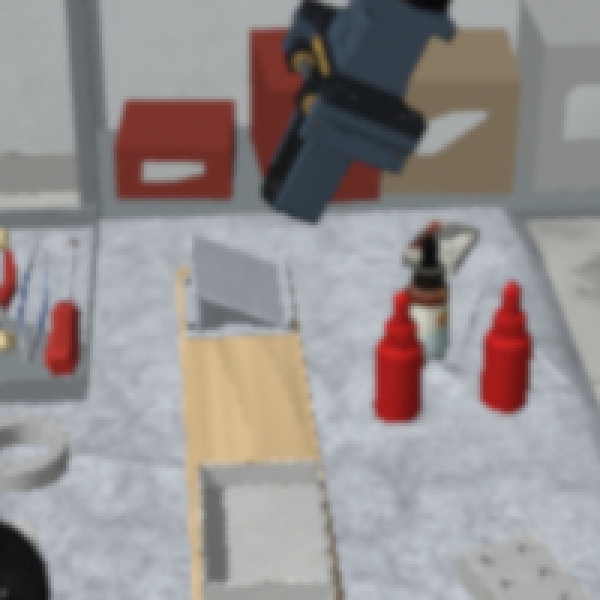

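The gripper holds the case, leaning with the slope above the stand (tips at (295,210) in the crop). I'll release it, back off and check it while moving to the block.

```bash
python3 - <<'E'
from h import *
t=np.radians(25); n=np.r_[-np.sin(t)*bx,np.cos(t)]
env.move_gripper(.75); env.sleep(.3)
env.line_to(env.get_position()+n*.08,.15)
env.line_to(env.get_position()+[0,0,.06],.3)
b=np.array([.4435,.1645]); env.move_gripper(1.0)
go((*b,.13),np.pi/2+.351)
s=optics.snapshot("top");f=s["frame"]; V=f.max(2)
print("case",rect(s,blob((V<70).astype(np.uint8)*255,(350,180,440,250)),.008+.0206+.018), "expect",(STAND-(.011+.0085)*bx).round(4))
a=cv2.resize(f[180:300,340:460,::-1],(390,390)); g=optics.snapshot("side")["frame"][190:290,270:400,::-1]
cv2.imwrite("pics/c2.png",np.hstack([a,cv2.resize(g,(400,390))]))
w=optics.snapshot("wrist"); np.savez("w1.npz",pos=env.get_position(),R=env.get_ee_rot(),**w); cv2.imwrite("pics/w1.png",w["frame"][:,:,::-1]); print(w["mtx"].tolist(),w["mount"].round(3).tolist(),env.get_t())
E
```

```text
case (array([ 584.4, -186. ]), array([48.2, 48.5]), -1.56) expect [ 0.5817 -0.1865]
[[371.64829954431775, 0.0, 317.2768446172535], [0.0, 371.64829954431775, 238.52528341751668], [0.0, 0.0, 1.0]] [[-0.0, -0.963, -0.271, 0.078], [1.0, -0.0, 0.0, 0.001], [-0.0, -0.271, 0.963, -0.172], [0.0, 0.0, 0.0, 1.0]] 11.2667
```

View pics/c2.png

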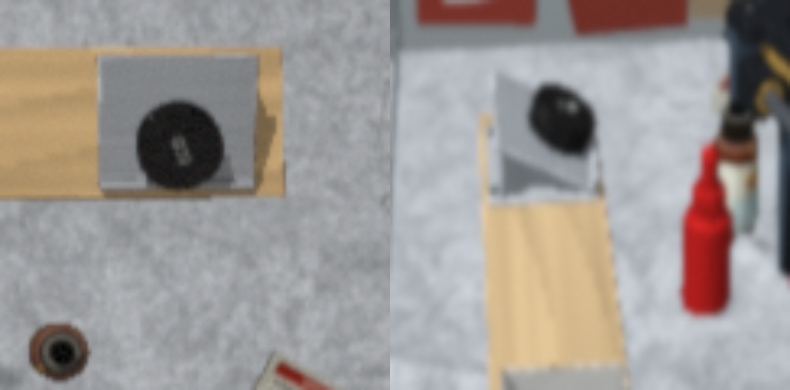

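View pics/w1.png

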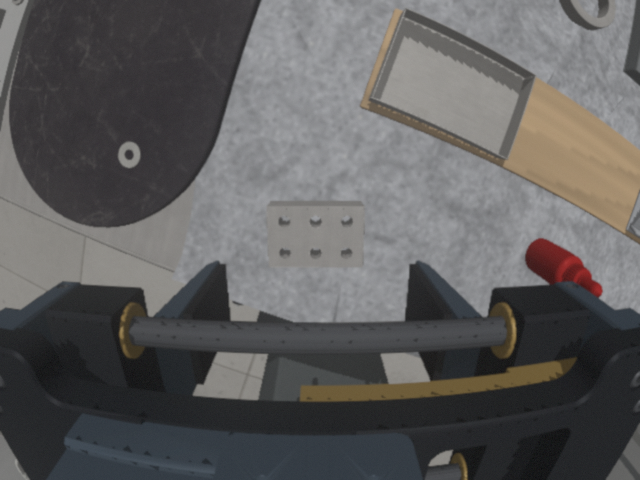

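The top crop shows the case on the stand at mid-width, against the lip. In the wrist view the block is square to the gripper and centred at (316,235). I'll place the block and then pick up the carton.

```bash
python3 - <<'E'
from h import *
b=np.array([.4435,.1645])
print("hit",env.line_to((*b,.005),.12,max_force=10),env.get_position().round(4))
env.move_gripper(0,45); print("w",env.get_width()*91,env.get_grasp_force())
env.line_to((*b,.15),.25)
h=np.pi/2+BY
go((*B,.12),h); print("w",env.get_width()*91)
print("hit",env.line_to((*B,.0145),.1,max_force=10),env.get_position().round(4))
env.move_gripper(1.0); env.line_to((*B,.15),.25)
c=np.array([.4336,-.2608]); env.move_gripper(.95)
go((*c,.12),np.pi/2-.503)
s=optics.snapshot("top"); np.savez("t2.npz",**s);f=s["frame"]
w=optics.snapshot("wrist"); print(env.get_t())
cv2.imwrite("pics/c3.png",np.hstack([cv2.resize(f[180:250,200:440,::-1],(400,117)).copy().repeat(1,0),np.zeros((117,1,3),np.uint8),cv2.resize(f[190:250,280:380,::-1],(195,117))]))
cv2.imwrite("pics/c3.png",np.vstack([cv2.resize(f[180:260,200:440,::-1],(600,200)),cv2.resize(w["frame"][90:390,20:620,::-1],(600,300))]))
E
```

```text
hit False [0.4439 0.1646 0.0055]
w 74.48216925184174 45.001739859580994
w 74.473035933571
hit False [ 0.5989 -0.0413  0.0151]
18.45
```

View pics/c3.png

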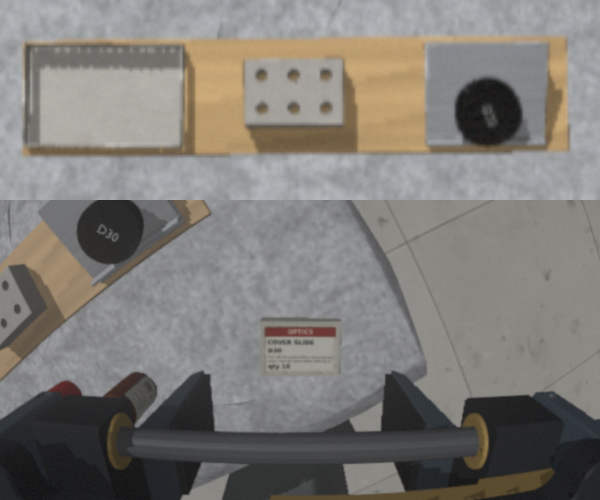

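The block lies midway on the board, at (294,93) in the upper strip. The carton is square between the fingers. I'll measure the block and place the carton on it.

```bash
python3 - <<'E'
from h import *
s=dict(np.load("t2.npz")); f=s["frame"]; S=cv2.cvtColor(f,cv2.COLOR_RGB2HSV)[:,:,1]
r=rect(s,blob((S<45).astype(np.uint8)*255,(285,198,350,237)),.033); print("block",r)
bp=r[0]/1000
if np.hypot(*(bp-B))>.012 or abs(r[1][0]-50)>5: raise SystemExit("check")
c=np.array([.4336,-.2608])
print("hit",env.line_to((*c,.003),.12,max_force=8),env.get_position().round(4))
env.move_gripper(0,12); print("w",env.get_width()*91,env.get_grasp_force())
env.line_to((*c,.16),.25)
go((*bp,.12),np.pi/2+BY); print("w",env.get_width()*91)
print("hit",env.line_to((*bp,.0375),.08,max_force=5),env.get_position().round(4))
env.move_gripper(.9); env.line_to((*bp,.16),.2)
p=np.array([.466,-.117]); env.move_gripper(.75); go((*p,.18),0)
s=optics.snapshot("top"); np.savez("t3.npz",**s);f=s["frame"]
w=optics.snapshot("wrist"); print(env.get_t())
cv2.imwrite("pics/c4.png",np.vstack([cv2.resize(f[180:260,200:440,::-1],(600,200)),cv2.resize(w["frame"][:,:,::-1],(600,400))]))
E
```

```text
block (array([597.4, -40.7]), array([49.2, 71.7]), 0.01)
hit False [ 0.4339 -0.261   0.0035]
w 61.57286176628917 12.000499069690704
w 61.87858325800063
hit False [ 0.5978 -0.0407  0.038 ]
26.2083
```

View pics/c4.png

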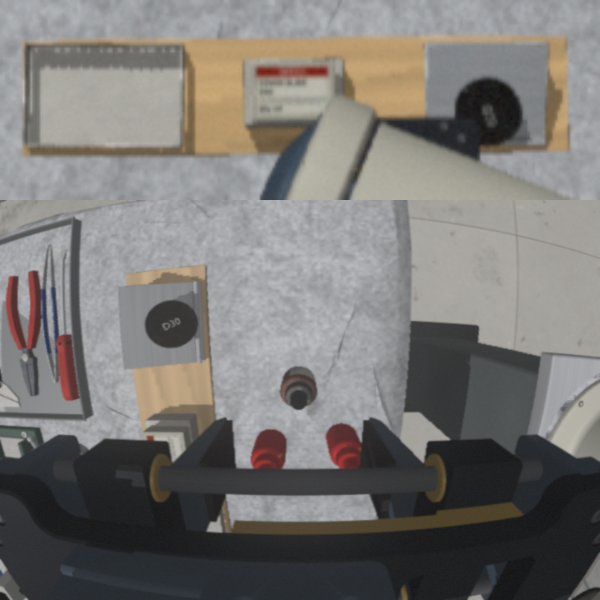

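The carton looks centred on the block, partly hidden by the arm. The brown bottle shows at (298,385) in the lower view, with the red ones below it. Before descending I'll check where the grasp point projects.

```bash
python3 - <<'E'
from h import *
w=optics.snapshot("wrist"); P=env.get_position(); R=env.get_ee_rot(); f=w["frame"]
print(P.round(4),R.round(2).tolist())
def proj(X):
    t=R.T@(np.array(X)-P); M=np.linalg.inv(w["mount"]); c=M[:3,:3]@t+M[:3,3]
    th=np.arctan2(np.hypot(*c[:2]),c[2]); d=c[:2]/np.hypot(*c[:2]); return (w["mtx"][:2,2]+w["mtx"][0,0]*th*d).round(1)
for z in (0,.07,.102): print(z,proj([.466,-.117,z]))
print("red",proj([.495,-.044,.102]),proj([.422,-.052,.102]))
cv2.imwrite("pics/w2.png",f[200:420,180:460,::-1].repeat(2,0).repeat(2,1))
E
```

```text
[ 0.4663 -0.1169  0.1799] [[0.0, -1.0, 0.0], [-1.0, -0.0, 0.0], [-0.0, -0.0, -1.0]]
0 [319.6 216.6]
0.07 [320.  235.8]
0.102 [320.2 247.9]
red [282.6 337.3] [376.9 328.1]
```

View pics/w2.png

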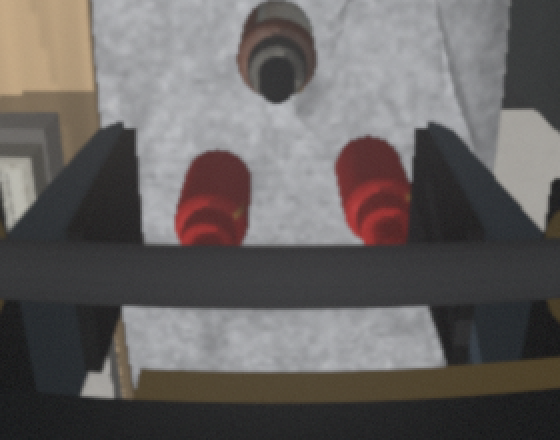

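The brown dropper's end is at about (318,243) in the full frame, close to the predicted (320,248), so I'll grasp it.

```bash
python3 - <<'E'
from h import *
p=np.array([.466,-.117])
print("hit",env.line_to((*p,.035),.1,max_force=6),env.get_position().round(4))
env.move_gripper(0,15); print("w",env.get_width()*91,env.get_grasp_force())
env.line_to((*p,.19),.2)
T=TRAY-.086*bx
go((*T,.19),np.pi/2+BY); print("w",env.get_width()*91)
env.line_to((*T,.05),.15); print("hit",env.line_to((*T,.035),.03,max_force=4),env.get_position().round(4))
env.move_gripper(.7); env.sleep(.2); env.line_to((*T,.19),.15)
go((.40,-.30,.25),np.pi/2); env.sleep(.3)
s=optics.snapshot("top"); np.savez("t4.npz",**s);f=s["frame"]; g=optics.snapshot("side")["frame"]; print(env.get_t())
hsv=cv2.cvtColor(f,cv2.COLOR_RGB2HSV);H,S,V=cv2.split(hsv)
print("bottle",rect(s,blob((((S>50)|(V<80))*255).astype(np.uint8),(225,248,270,295)),.07),"target",T.round(4))
print("case",rect(s,blob(((V<70)*255).astype(np.uint8),(350,180,440,250)),.0466))
cv2.imwrite("pics/c5.png",np.vstack([cv2.resize(f[180:300,200:440,::-1],(600,300)),cv2.resize(g[190:350,230:470,::-1],(450,300))[:, :450].copy() if 0 else cv2.copyMakeBorder(cv2.resize(g[190:350,230:470,::-1],(450,300)),0,0,0,150,cv2.BORDER_CONSTANT)]))
E
```

```text
hit False [ 0.4663 -0.1171  0.0354]
w 31.448159787525803 14.999517240794376
w 31.488129680382457
hit True [0.5095 0.102  0.0349]
36.1083
bottle (array([509.2,  97.6]), array([30.9, 34.5]), 0.022) target [0.5097 0.1021]
case (array([ 583.5, -186. ]), array([46.6, 48.2]), 0.01)
```

View pics/c5.png

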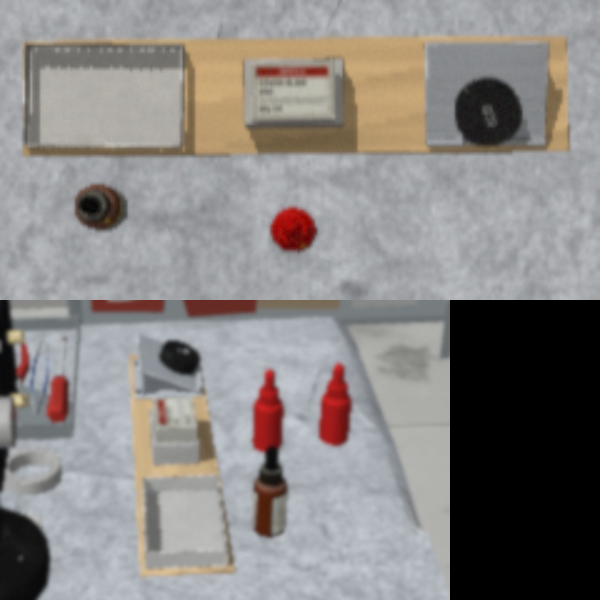

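The case is at the lip, the carton is centred on the block, and the brown bottle stands upright in front of the tray at (100,207). The ring hasn't moved, and the gripper is clear of everything. I'll hand the job in.

```bash
python3 -c "
from station import env
print(env.job_done(), env.get_t())"
```

```text
the job is handed in; nothing more can be done
the job is handed in; nothing more can be done
```

The bench is set out as asked and the job was handed in at about 36 s of the 104 s allowed; the last pictures showed all four things in place, but the judge's result was not shown.

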